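# Raise the counterweighted lane barrier and let the valve body through

## Robot

A 6-joint arm with a two-finger parallel gripper is mounted at the origin on a cart in front of the work surface, level with it; the furniture and walls round the work are solid. World frame = base frame: x ahead of the robot, y to its left, z up, the work surface at z = 0. Lengths are in m, angles in rad, forces in N, time in s.
With the tool pointing down it reaches from about 0.275 to 0.875 m from the base axis. Payload 12.5 kg.
Tool frame: the origin (TCP) lies on the front face of the gripper's body, between the roots of the fingers; the fingertips stand 73 mm ahead of it and the grasp point (between the pads) lies 54 mm ahead of it (arm.nose_length is the distance from the TCP to the fingertips, in m); z points along the fingers, y is the direction in which the jaws open and shut (so a half turn about z gives the same grasp; the last joint's range is limited). The gripper opens to 85 mm and grips with 20 to 120 N. Pads are 22 mm wide; open, the fingers measure 114 mm over their backs; the gripper's body (76 mm by 85 mm) begins 54 mm behind the grasp point. The pads swing forward as they close: fully open they stand 13 mm farther back than shut.
Start: joints at [1.021, 0.351, 1.652, -0, 1.139, -0.085], TCP at [0.247, 0.492, 0.304] pointing down, gripper open.
Joint ranges: [-2.75, 2.75], [-0.79, 2.1], [0.01, 2.65], [-1.57, 4.71], [0.07, 3.14], [-2.87, 2.87]. Speed limits (rad/s): [2.22, 2.22, 2.79, 3.14, 3.14, 3.14].

## Interface

Orientations are given as a rotation vector (axis times angle).
In Python, from cell import arm, vision, job gives the robot as it stands.
- The arm moves only by the shell command python3 -m inch 'ROWS' [FORCE]. ROWS is JSON, a list of rows, each an object with "claw": the gripper's target within -1 to 1 (shut at 1, half-way at 0, fully open at -1); "delta_pos": the shift along the world's x, y, z in cm, a list of three; "twist": the turn, a rotation vector about the world's x, y, z in rad, a list of three. A call has 1 to 8 rows; each row shifts and turns the commanded pose from where the row before left it; what a row does not reach is not made up. A row lasts 1/12 s, in which the tool goes at most 41.7 mm and 7.16 degrees, less where a joint would pass 70% of its speed; a pose out of reach is approached as far as the arm can. A call is refused whole if a number of a shift passes 4.17 or a number of a turn 0.125, either way. A call with a gripper value outside its range is refused whole. The fingers move at their own pace and stop on an object; FORCE is the grip in N (left out, the last holds). Time passes only in rows, so rows that do not move let the fingers close. It gives the time, the measured TCP pose, the force and the opening at its end, in the units of the state.
- arm.read_state(): the state, without advancing time (a new reading comes with each control period).
- vision.get_image(name): name is "side" or "top"; returns a dict with "color" (400x640x3 uint8, red, green, blue), "mtx" (3x3 intrinsics, pixels), "k1" (the pictures are not rectified: a ray, as slopes to the right and down, at radius r is drawn at 1 + k1 r^2 times it, then the intrinsics apply), "T" (4x4, takes a point from camera to world coordinates). Camera axes: x right, y down, z forward; pixel columns grow to the right and rows downward; lengths in m; the calibration is good to about 2 mm. A picture is of the moment at which its call begins. There is no depth.
- job.job_done(): hands the job in, once; it reports no verdict.
The state is a dict: "clock": time; "joint_positions": joint angles; "dq": joint speeds; "joint_efforts": joint torques, N m; "eef_pos": TCP position; "ee_rot": TCP orientation; "ft_force": force on the tool from outside, world axes, zero at the start; "wrist_torque": the same for the moment, N m; "grip_width": finger opening in m.
Only numpy, scipy, OpenCV 4.12 (cv2) and the standard library are available. Lean on these libraries where they do the work, as an engineer would, in place of code of your own. Each camera call takes 0.05 s, during which the arm holds its last target.

## Task

Push the counterweighted barrier arm up past its balance point so that it stays raised by itself, then push the waiting valve body along the lane through the open gate until all of it stands well beyond the gate, near the end stop, upright between the rails, with the barrier still raised. The valve is only pushed, never lifted or tipped, and the bottle, tub, ring, bolt and hex key lying around stay where they are.

Things in the scene. Friction and masses are not known exactly. Their poses are not given: they have to be found in the camera images.
- gate_base: Fixed gate stand: a grey steel plate 12 mm thick on the worktop (its top 12 mm above it). Origin on the worktop in mid-lane under the arm; +x runs along the lane away from the robot (direction of travel), +y to the left, z up. The plate spans x -160 to +180 mm and y -105 to +70 mm, and from x -160 to +40 mm a ledge widens it to y +135 mm. A hinge post (60 mm wide in x, 107 mm high) stands at x 0, y +98 mm.
- lane_end (a point): Middle of the rubber face of the lane's end stop (24 mm high bar), on the plate's top, 163 mm beyond the barrier. Axes as the gate stand. Two aluminium rails, tops 32 mm above the worktop, run along the lane at 60 to 66 mm either side of its middle, from 145 mm before the barrier to the stop: 120 mm clear between them, over a white slippery plastic liner. The robot's end is open.
- rest (a point): Top of the rubber pad in the open saddle that carries the lowered arm, 81 mm above the worktop, 95 mm right of the lane's middle, in the barrier's plane. Axes as the gate stand. The slim rest post is 36 mm wide along the lane, 16 mm across it; the saddle's two lugs rise to 100 mm.
- hinge (a point): Hinge point of the barrier arm on the gate stand, 90 mm above the worktop, 98 mm to the left (+y) of the lane's middle. Same axes as the gate stand; the hinge axis runs along the lane (x).
- barrier (a joint): Angle of the barrier arm, rad: 0 = lowered, level across the lane (pointing to the stand's -y); grows as the free end goes up. Balance point about 0.59: below it the arm falls shut, above it the counterweight carries it over by itself. 1.70 = raised, a little beyond upright, against its stop. Damped: it swings over in a second or two. About 1 N upward at the sleeve lifts it slowly.
- sleeve (a point): Middle of the black rubber sleeve (22 mm diameter, 60 mm long) at the free end of the barrier arm; moves with the arm. The arm is a round aluminium tube of 18 mm diameter; the sleeve's middle is 225 mm from the hinge axis. Lowered, it is level, its centre 90 mm above the worktop, overhanging the stand's right side outside the lane, with open worktop under it.
- weight (a point): Middle of the dark steel counterweight (cylinder, 46 mm diameter, 36 mm high) on a short stem at right angles to the arm, 60 mm from the hinge axis; moves with the arm: straight above the hinge when the arm is lowered, out to the left when it is raised.
- valve: The waiting valve  cast stainless steel with a ring round its neck, 72 x 89 x 106 mm, 0.35 to 0.65 kg, standing upright on the plate between the rails, on the robot's side of the barrier. Origin at the centre of its underside, z up; its long side is roughly across the lane (along its y).
- oil_bottle: Bystander: white oil dropper bottle, 38 mm in diameter, 126 mm high, on the worktop at the right. Origin at the centre of its underside.
- grease_tub: Bystander: round tub with screw lid, 66 mm in diameter, 42 mm high, at the near right. Origin at the centre of its underside.
- ring: Bystander: spare ring, 70 mm across, 12 mm thick, lying flat on the worktop at the right. Origin at the centre of its underside.
- hex_key: Bystander: hex key 30 x 92 x 6 mm lying on the gate stand's plate left of the lane, on the robot's side of the hinge post. Origin in its middle, underside.
- bolt: Bystander: hexagon bolt 15 x 35 x 13 mm lying on the gate stand's plate left of the lane, on the robot's side of the hinge post. Origin in its middle, underside.

How it is judged:
By the outcome, as a careful person would: the job done as asked, in the order asked, and still so for the second after the job is handed in, with the robot touching nothing.
It also fails if it takes over 59 s, if anything falls off the work surface, if the arm or the gripper's body presses on something with over 40 N, if the wrist force passes 120 N, or if a joint passes its speed limit or range.

## Working session

There is one attempt and no reset: what is moved stays moved. The work goes in short steps, Python scripts to look and compute and a shell command to move; the robot and the scene stay as the last step left them, time stands still between calls to the robot, and variables do not carry over. Pictures are saved under pics/ and viewed, and the job is handed in when it is done.

```bash
ls; mkdir -p pics
python3 - <<'E'
from cell import arm,vision,job
import cv2
s=arm.read_state();print(s, arm.nose_length)
for n in("side","top"):
    d=vision.get_image(n);cv2.imwrite(f"pics/{n}0.png",d["color"][:,:,::-1]);print(d["mtx"],d["k1"],d["T"])
E
```

```text
pics
{'clock': 0.0, 'joint_positions': array([ 1.02137182e+00,  3.51266989e-01,  1.65242730e+00, -2.03814928e-05,
        1.13909556e+00, -8.46080877e-02]), 'dq': array([-0.00065296,  0.00043871, -0.00105104,  0.00102481,  0.00055583,
        0.0001777 ]), 'joint_efforts': array([-5.25468331e-04, -5.06099582e+01, -2.91412032e+01, -1.25224378e-04,
        4.53297776e-03, -8.75851072e-06]), 'eef_pos': array([0.24639786, 0.49144476, 0.3033403 ]), 'ee_rot': array([-7.23481736e-01, -3.05678607e+00,  1.79570195e-03]), 'ft_force': array([0.73823408, 0.49462538, 0.45982058]), 'wrist_torque': array([0.00333275, 0.03274203, 0.00580828]), 'grip_width': 0.08538010257855343} 0.0726
[[459.51847451   0.         320.40057011]
 [  0.         459.51847451 201.0998169 ]
 [  0.           0.           1.        ]] -0.04370613157933148 [[-0.93489914 -0.20286941  0.29121745  0.27118814]
 [-0.35485978  0.54858683 -0.75705154  0.4799124 ]
 [-0.00617545 -0.81110819 -0.58486355  0.7186021 ]
 [ 0.          0.          0.          1.        ]]
[[384.13633374   0.         314.94405929]
 [  0.         384.13633374 200.86453353]
 [  0.           0.           1.        ]] -0.005340837790469265 [[ 0.00506543 -0.98434933  0.17615543  0.40058196]
 [-0.9999265  -0.00304543  0.01173561 -0.25812305]
 [-0.01101547 -0.17620193 -0.98429241  1.05346049]
 [ 0.          0.          0.          1.        ]]
```

View pics/side0.png

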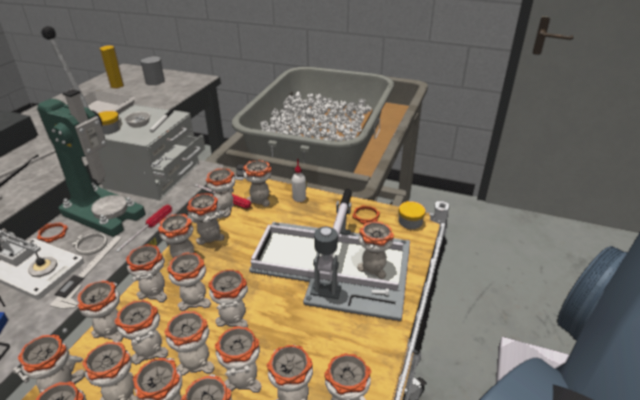

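View pics/top0.png

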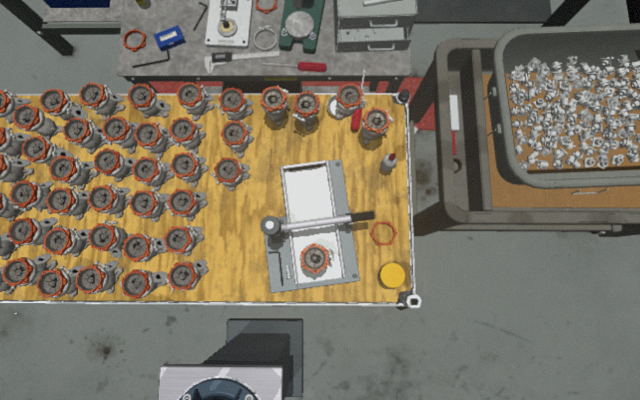

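The top view shows the gate stand at about (312,225), the valve at (316,258), the sleeve at (360,216), the ring at (383,233), the tub at (391,275) and the bottle at (388,162). I'll zoom in next.

```bash
cat > h.py <<'E'
from cell import arm,vision,job
import cv2,numpy as np
def D(d): # k1 model: drawn = (1+k1 r^2)*ray
    return np.array([d["k1"],0,0,0,0.])
def proj(d,P):
    P=np.atleast_2d(np.array(P,float)); Ti=np.linalg.inv(d["T"])
    return cv2.projectPoints(P,cv2.Rodrigues(Ti[:3,:3])[0],Ti[:3,3],d["mtx"],D(d))[0].reshape(-1,2)
def unp(d,uv,z):
    u=cv2.undistortPoints(np.array(uv,float).reshape(-1,1,2),d["mtx"],D(d)).reshape(-1,2)
    r=np.c_[u,np.ones(len(u))]@d["T"][:3,:3].T; o=d["T"][:3,3]
    return o+r*((z-o[2])/r[:,2])[:,None]
def crop(d,x0,y0,x1,y1,f,name):
    c=d["color"][y0:y1,x0:x1,::-1]
    cv2.imwrite(name,cv2.resize(c,None,fx=f,fy=f,interpolation=cv2.INTER_CUBIC))
E
python3 - <<'E'
from h import *
crop(vision.get_image("top"),250,145,415,305,4,"pics/t1.png")
crop(vision.get_image("side"),240,155,440,325,4,"pics/s1.png")
E
```

```text
(no output)
```

View pics/t1.png

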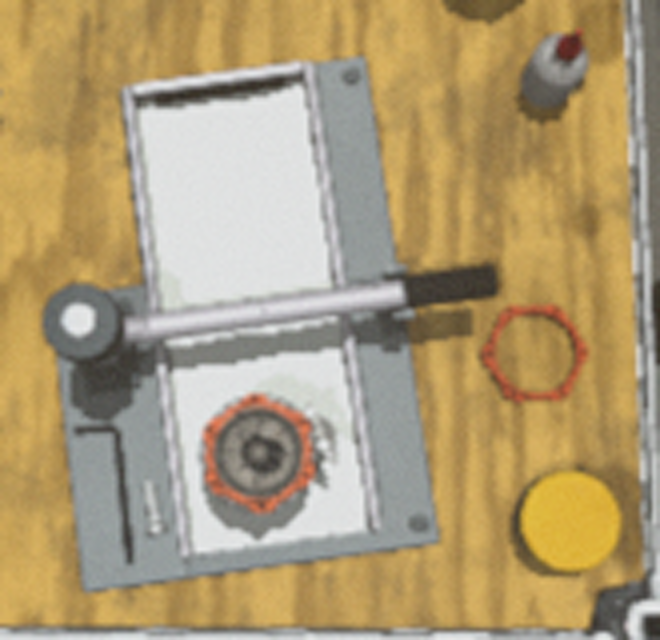

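View pics/s1.png

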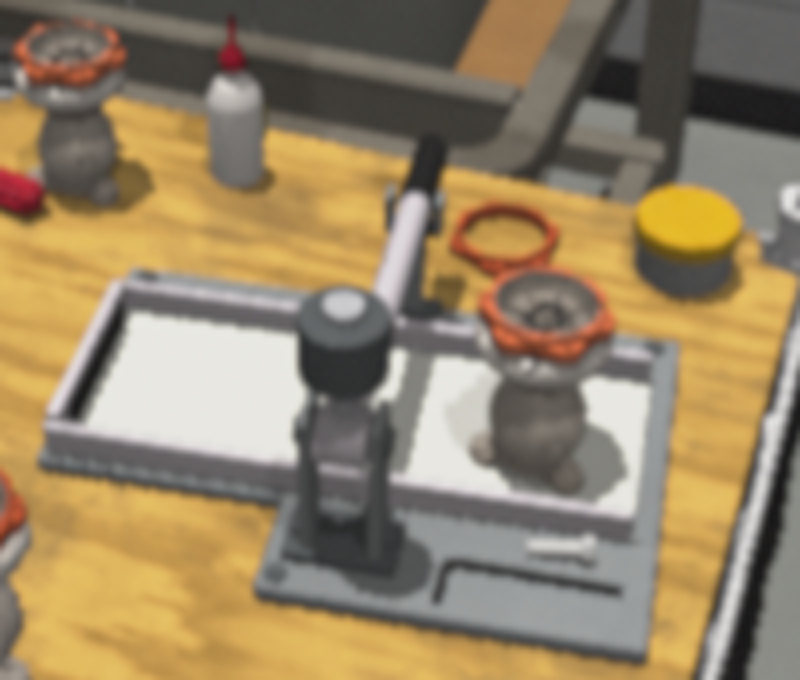

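Run:
```python
from h import *
from scipy.optimize import least_squares
t=vision.get_image("top");s=vision.get_image("side")
obs=[(t,(250,145),[(-.16,-.105,(438,542)),(-.16,.135,(87,590)),(.18,-.105,(365,58))]),
(s,(240,155),[(-.16,-.105,(677,343)),(-.16,.135,(645,657)),(.04,.135,(257,592))])]
def G(p,q): 
    c,n=np.cos(p[2]),np.sin(p[2]); q=np.atleast_2d(q)
    return np.c_[p[0]+c*q[:,0]-n*q[:,1],p[1]+n*q[:,0]+c*q[:,1],q[:,2]]
def res(p):
    r=[]
    for d,o,l in obs:
        P=G(p,[(a,b,.012) for a,b,_ in l]); r.append(proj(d,P)-(np.array([c for *_,c in l])/4+o))
    return np.concatenate(r).ravel()
f=least_squares(res,[.5,-.27,.1]);print(f.x,np.round(f.fun,1).tolist())
p=f.x;np.save("gate.npy",p)
pts=dict(hinge=(0,.098,.09),sleeve=(0,-.127,.09),rest=(0,-.095,.081),lane_end=(.163,0,.012),weight=(0,.098,.15),ln=(-.145,.063,.032),rn=(-.145,-.063,.032))
for k,v in pts.items():
    w=G(p,v)[0];print(k,w.round(4),"t",((proj(t,w)[0]-[250,145])*4).round(),"s",((proj(s,w)[0]-[240,155])*4).round())
# valve: ring top center, z ~ .012+.106-
for z in(.112,.118):
  a=unp(t,[(250+259/4,145+452/4)],z)[0];b=unp(s,[(240+547/4,155+313/4)],z)[0];print(z,a,b)
  c,n=np.cos(p[2]),np.sin(p[2])
  for w in(a,b):
    e=w[:2]-p[:2];print("lane frame",c*e[0]+n*e[1],-n*e[0]+c*e[1])
for nm,uv,z in(("tub",(569,520),.042),("ring",(535,353),.012),("bottle",(570,45),.126),("key",(110,490),.015),("bolt",(152,508),.018)):
    w=unp(t,[(250+uv[0]/4,145+uv[1]/4)],z)[0];e=w[:2]-p[:2];print(nm,w.round(3),"lane",np.round([c*e[0]+n*e[1],-n*e[0]+c*e[1]],3))
```

```text
[ 0.51381003 -0.2374481   0.14370946] [-0.3, 0.8, -2.3, 1.6, -1.2, -0.6, 0.7, -1.5, 0.7, -1.6, -1.8, -1.7]
hinge [ 0.4998 -0.1405  0.09  ] t [ 91. 337.] s [343. 435.]
sleeve [ 0.532  -0.3631  0.09  ] t [444. 288.] s [422. 175.]
rest [ 0.5274 -0.3315  0.081 ] t [393. 297.] s [412. 219.]
lane_end [ 0.6751 -0.2141  0.012 ] t [215.  99.] s [101. 376.]
weight [ 0.4998 -0.1405  0.15  ] t [ 78. 327.] s [343. 342.]
ln [ 0.3613 -0.1959  0.032 ] t [181. 559.] s [633. 512.]
rn [ 0.3793 -0.3206  0.032 ] t [373. 532.] s [652. 354.]
0.112 [ 0.42827702 -0.2471406   0.112     ] [ 0.42440811 -0.23978138  0.112     ]
lane frame -0.08603940899033434 0.002657054496362738
lane frame -0.08881448034302605 0.010494495960739258
0.118 [ 0.42810052 -0.24721059  0.118     ] [ 0.42289259 -0.23266278  0.118     ]
lane frame -0.08622411617212734 0.0026130619096536873
lane frame -0.08929488765517975 0.017756768638417603
tub [ 0.388 -0.447  0.042] lane [-0.155 -0.189]
ring [ 0.498 -0.433  0.012] lane [-0.043 -0.191]
bottle [ 0.68  -0.44   0.126] lane [ 0.136 -0.225]
key [ 0.406 -0.147  0.015] lane [-0.094  0.105]
bolt [ 0.394 -0.175  0.018] lane [-0.11   0.079]
```

```bash
python3 -m inch '[{"claw":0,"delta_pos":[1.2,-3.5,0],"twist":[0,0,-0.105]},{"claw":0,"delta_pos":[1.2,-3.5,0],"twist":[0,0,-0.105]},{"claw":0,"delta_pos":[1.2,-3.5,0],"twist":[0,0,-0.105]},{"claw":0,"delta_pos":[1.2,-3.5,0],"twist":[0,0,-0.105]},{"claw":0,"delta_pos":[1.2,-3.5,0],"twist":[0,0,-0.105]},{"claw":0,"delta_pos":[1.2,-3.5,0],"twist":[0,0,-0.105]},{"claw":0,"delta_pos":[1.2,-3.5,0],"twist":[0,0,-0.105]},{"claw":0,"delta_pos":[1.2,-3.5,0],"twist":[0,0,-0.105]}]'
cat > log.py <<'E'
from h import *
import json
s=arm.read_state();json.dump({k:(v.tolist() if hasattr(v,'tolist') else v) for k,v in s.items()},open("states.jsonl","a"));open("states.jsonl","a").write("\n")
R=cv2.Rodrigues(s["ee_rot"])[0]
print(s["clock"],"q",s["joint_positions"].round(3),"p",s["eef_pos"].round(4),"F",s["ft_force"].round(1),s["grip_width"]);print("y",R[:,1].round(3),"z",R[:,2].round(3),"tip",(s["eef_pos"]+R[:,2]*.0726).round(4))
p=np.load("gate.npy");c,n=np.cos(p[2]),np.sin(p[2])
e=s["eef_pos"]+R[:,2]*.0726-[p[0],p[1],0];print("tip lane",np.round([c*e[0]+n*e[1],-n*e[0]+c*e[1],e[2]],4))
E
python3 log.py
```

```text
clock: 0.97
eef_pos: [0.3426, 0.21, 0.304]
ee_rot: [1.913, 2.492, 0.001]
ft_force: [0.8, 0.3, -0.3]
grip_width: 0.0425
0.9667 q [ 0.434  0.074  2.004 -0.     1.063  0.173] p [0.3426 0.21   0.304 ] F [ 0.8  0.3 -0.3] 0.04254121189414909
y [0.966 0.258 0.   ] z [ 0.  0. -1.] tip [0.3426 0.21   0.2314]
tip lane [-0.1053  0.4673  0.2314]
```

```bash
python3 -m inch '[{"claw":0,"delta_pos":[0.5,-3.5,0],"twist":[0,0,-0.105]},{"claw":0,"delta_pos":[0.5,-3.5,0],"twist":[0,0,-0.105]},{"claw":0,"delta_pos":[0.5,-3.5,0],"twist":[0,0,-0.105]},{"claw":0,"delta_pos":[0.5,-3.5,0],"twist":[0,0,-0.105]},{"claw":0,"delta_pos":[0.5,-3.5,0],"twist":[0,0,-0.105]},{"claw":0,"delta_pos":[0.5,-3.5,0],"twist":[0,0,-0.105]},{"claw":0,"delta_pos":[0.5,-3.5,0],"twist":[0,0,-0.105]},{"claw":0,"delta_pos":[0.5,-3.5,0],"twist":[0,0,-0.105]}]'
python3 log.py
python3 -m inch '[{"claw":1,"delta_pos":[0,-3.5,0],"twist":[0,0,-0.105]},{"claw":1,"delta_pos":[0,-3.5,0],"twist":[0,0,-0.105]},{"claw":1,"delta_pos":[0,-3.5,0],"twist":[0,0,-0.105]},{"claw":1,"delta_pos":[0,-3.5,0],"twist":[0,0,-0.105]},{"claw":1,"delta_pos":[0,-3.5,0],"twist":[0,0,-0.105]},{"claw":1,"delta_pos":[0,-3.5,0],"twist":[0,0,-0.105]},{"claw":1,"delta_pos":[0,-3.5,0],"twist":[0,0,-0.105]},{"claw":1,"delta_pos":[0,-3.5,0],"twist":[0,0,-0.105]}]' 
python3 log.py
```

```text
clock: 1.63
eef_pos: [0.3823, -0.0702, 0.3041]
ee_rot: [2.763, 1.494, 0.001]
ft_force: [0.2, 0.3, 0.3]
grip_width: 0.0428
1.6333 q [-0.301  0.048  2.032  0.     1.061  0.278] p [ 0.3823 -0.0702  0.3041] F [0.2 0.3 0.3] 0.04278640948165326
y [ 0.837 -0.547  0.001] z [ 0.001 -0.    -1.   ] tip [ 0.3823 -0.0702  0.2315]
tip lane [-0.1062  0.1844  0.2315]
clock: 2.3
eef_pos: [0.3821, -0.3502, 0.3039]
ee_rot: [-3.133, -0.237, -0.0]
ft_force: [0.9, 0.0, -0.3]
grip_width: 0.0003
2.3 q [-0.832  0.293  1.733  0.     1.116  0.588] p [ 0.3821 -0.3502  0.3039] F [ 0.9  0.  -0.3] 0.0003006127334099149
y [ 0.151 -0.989 -0.   ] z [ 0.  0. -1.] tip [ 0.3821 -0.3502  0.2313]
tip lane [-0.1465 -0.0927  0.2313]
```

```bash
python3 -m inch '[{"claw":1,"delta_pos":[0.1,-0.8,0],"twist":[0.016,-0.111,0]},{"claw":1,"delta_pos":[0.1,-0.8,0],"twist":[0.016,-0.111,0]},{"claw":1,"delta_pos":[0.1,-0.8,0],"twist":[0.016,-0.111,0]},{"claw":1,"delta_pos":[0.1,-0.8,0],"twist":[0.016,-0.111,0]}]'
python3 log.py
```

```text
clock: 2.63
eef_pos: [0.3864, -0.3812, 0.3043]
ee_rot: [-3.026, -0.237, -0.7]
ft_force: [0.7, 0.8, 0.2]
grip_width: 0.0001
2.6333 q [-1.008  0.275  1.809  0.522  0.928  0.116] p [ 0.3864 -0.3812  0.3043] F [0.7 0.8 0.2] 0.0001449429002399458
y [ 0.154 -0.988  0.008] z [ 0.434  0.06  -0.899] tip [ 0.418  -0.3768  0.2391]
tip lane [-0.1148 -0.1242  0.2391]
```

```bash
python3 -m inch '[{"claw":1,"delta_pos":[0.1,-0.7,-1],"twist":[0.016,-0.111,0]},{"claw":1,"delta_pos":[0.1,-0.7,-1],"twist":[0.016,-0.111,0]},{"claw":1,"delta_pos":[0,0,-1],"twist":[0.016,-0.111,0]},{"claw":1,"delta_pos":[0,0,0],"twist":[0,0,0]}]'
python3 log.py
python3 - <<'E'
from h import *
crop(vision.get_image("top"),200,120,420,320,3.5,"pics/t2.png")
crop(vision.get_image("side"),240,55,480,325,2.2,"pics/s2.png")
E
```

```text
clock: 2.97
eef_pos: [0.3873, -0.3942, 0.2713]
ee_rot: [-2.844, -0.218, -1.186]
ft_force: [-0.1, 1.4, -1.4]
grip_width: -0.0002
2.9667 q [-1.12   0.355  1.902  1.027  0.912 -0.378] p [ 0.3873 -0.3942  0.2713] F [-0.1  1.4 -1.4] -0.00020741823781230285
y [ 0.15  -0.989  0.006] z [ 0.703  0.102 -0.704] tip [ 0.4383 -0.3868  0.2202]
tip lane [-0.0961 -0.137   0.2202]
```

View pics/t2.png

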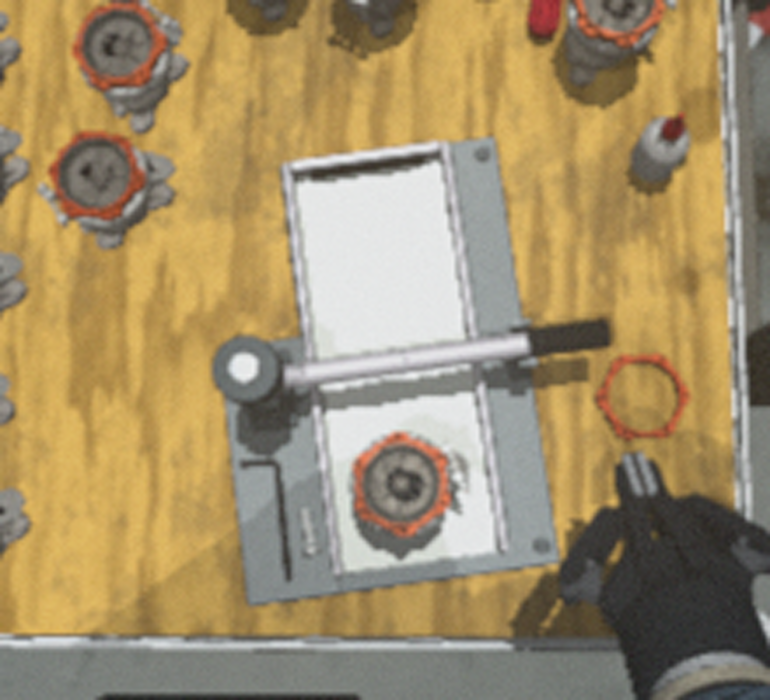

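View pics/s2.png

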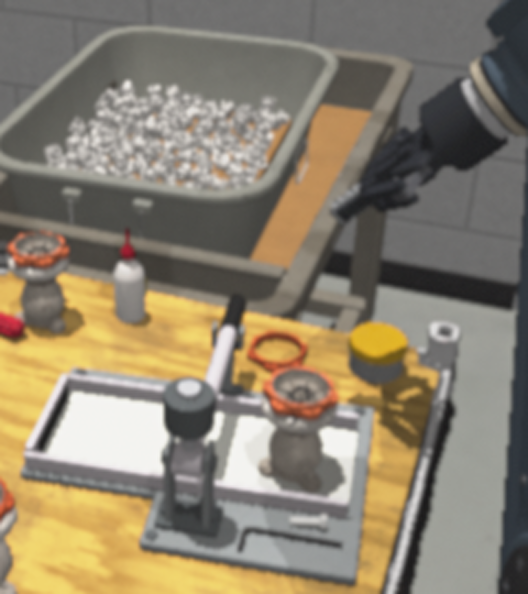

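The gripper hovers at the near right. Its knuckles are wide, so I'll work with the fingers open, lifting with the left finger only. That keeps the body well to the right of the rest post.

```bash
python3 -m inch '[{"claw":-1,"delta_pos":[0.3,-1.25,-1.5],"twist":[0,0,0]},{"claw":-1,"delta_pos":[0.3,-1.25,-1.5],"twist":[0,0,0]},{"claw":-1,"delta_pos":[0.3,-1.25,-1.5],"twist":[0,0,0]},{"claw":-1,"delta_pos":[0.3,-1.25,-1.5],"twist":[0,0,0]},{"claw":-1,"delta_pos":[0,0,-1.5],"twist":[0,0,0]},{"claw":-1,"delta_pos":[0,0,-1.5],"twist":[0,0,0]},{"claw":-1,"delta_pos":[0,0,0],"twist":[0,0,0]},{"claw":-1,"delta_pos":[0,0,0],"twist":[0,0,0]}]'
python3 log.py
python3 - <<'E'
from h import *
crop(vision.get_image("top"),250,120,420,320,3,"pics/t3.png")
crop(vision.get_image("side"),280,125,480,325,3,"pics/s3.png")
E
```

```text
clock: 3.73
eef_pos: [0.4011, -0.4441, 0.1846]
ee_rot: [-2.849, -0.226, -1.177]
ft_force: [-0.7, 0.7, 1.2]
grip_width: 0.0854
3.7333 q [-1.136  0.572  1.818  1.108  0.856 -0.535] p [ 0.4011 -0.4441  0.1846] F [-0.7  0.7  1.2] 0.08541314846910357
y [ 0.154 -0.988  0.009] z [ 0.698  0.102 -0.709] tip [ 0.4518 -0.4367  0.1331]
tip lane [-0.0899 -0.1883  0.1331]
```

View pics/t3.png

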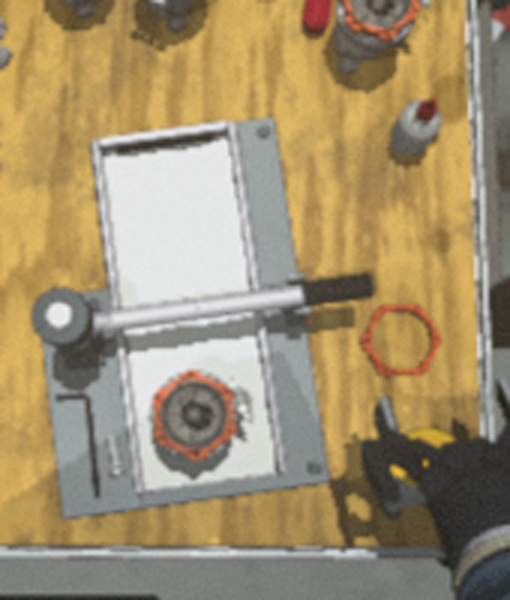

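View pics/s3.png

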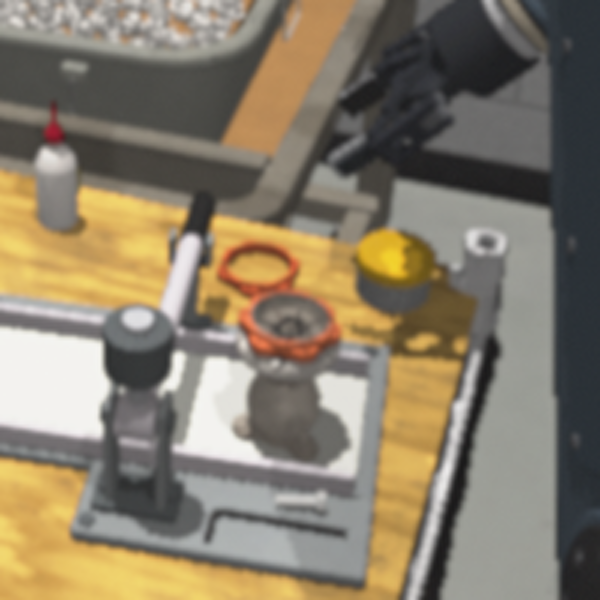

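```bash
python3 -m inch '[{"claw":-1,"delta_pos":[1.6,0.25,-1.7],"twist":[0,0,0]},{"claw":-1,"delta_pos":[1.6,0.25,-1.7],"twist":[0,0,0]},{"claw":-1,"delta_pos":[1.6,0.25,-1.7],"twist":[0,0,0]},{"claw":-1,"delta_pos":[0,0,0],"twist":[0,0,0]},{"claw":-1,"delta_pos":[0,0,0],"twist":[0,0,0]}]'
python3 log.py
python3 - <<'E'
from h import *
t=vision.get_image("top")
s=arm.read_state();R=cv2.Rodrigues(s["ee_rot"])[0]
P=[s["eef_pos"]+R@[0,y,.06] for y in(-.05,.05)];print(np.round(P,3),((proj(t,P)-[250,120])*3).round())
crop(t,250,120,420,320,3,"pics/t4.png")
crop(vision.get_image("side"),280,125,480,325,3,"pics/s4.png")
E
```

```text
clock: 4.25
eef_pos: [0.449, -0.4365, 0.1335]
ee_rot: [-2.849, -0.226, -1.18]
ft_force: [-0.1, 0.5, -0.6]
grip_width: 0.0854
4.25 q [-1.051  0.686  1.776  1.217  0.777 -0.598] p [ 0.449  -0.4365  0.1335] F [-0.1  0.5 -0.6] 0.08543887346308371
y [ 0.154 -0.988  0.01 ] z [ 0.699  0.102 -0.708] tip [ 0.4998 -0.4291  0.0821]
tip lane [-0.0413 -0.1877  0.0821]
[[ 0.483 -0.382  0.091]
 [ 0.498 -0.48   0.092]] [[356. 349.]
 [475. 331.]]
```

View pics/t4.png

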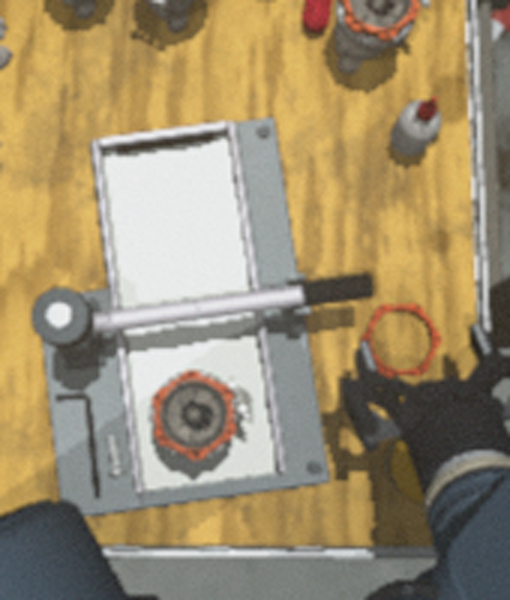

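View pics/s4.png

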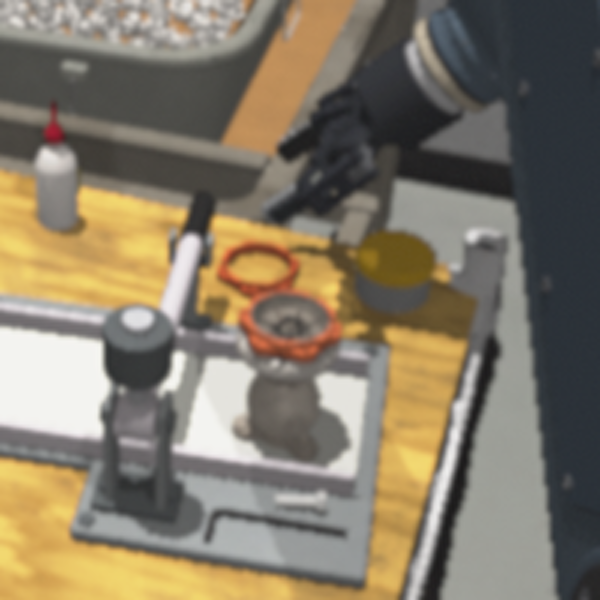

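```bash
python3 -m inch '[{"claw":-1,"delta_pos":[1.55,0.6,-1.85],"twist":[0,0,0]},{"claw":-1,"delta_pos":[1.55,0.6,-1.85],"twist":[0,0,0]},{"claw":-1,"delta_pos":[1.55,0.6,-1.85],"twist":[0,0,0]},{"claw":-1,"delta_pos":[0,0,0],"twist":[0,0,0]},{"claw":-1,"delta_pos":[0,0,0],"twist":[0,0,0]}]'
python3 log.py
python3 - <<'E'
from h import *
t=vision.get_image("top")
crop(t,300,180,420,300,5,"pics/t5.png")
crop(vision.get_image("side"),290,155,430,275,5,"pics/s5.png")
E
```

```text
clock: 4.77
eef_pos: [0.4949, -0.4189, 0.0779]
ee_rot: [-2.849, -0.225, -1.181]
ft_force: [0.1, 0.9, 0.4]
grip_width: 0.0852
4.7667 q [-0.965  0.802  1.735  1.349  0.706 -0.683] p [ 0.4949 -0.4189  0.0779] F [0.1 0.9 0.4] 0.08520311632608187
y [ 0.153 -0.988  0.01 ] z [ 0.7    0.101 -0.707] tip [ 0.5457 -0.4115  0.0266]
tip lane [ 0.0066 -0.1769  0.0266]
```

View pics/t5.png

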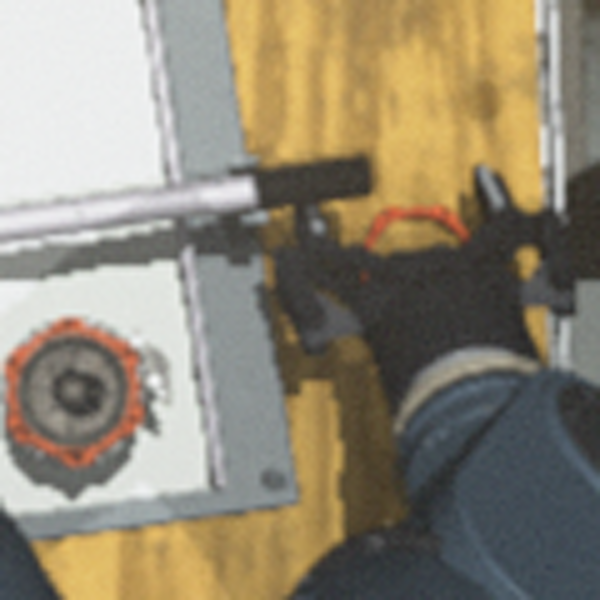

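View pics/s5.png

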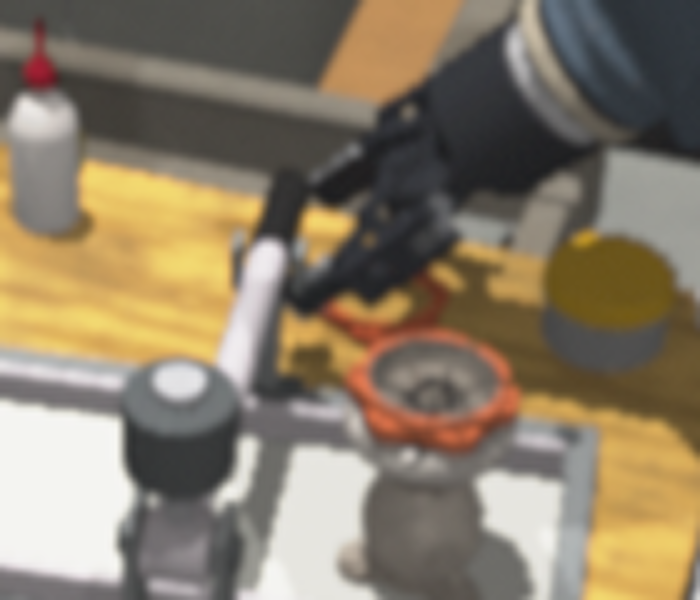

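```bash
python3 -m inch '[{"claw":-1,"delta_pos":[0.6,0.1,0],"twist":[0,0,0]},{"claw":-1,"delta_pos":[0.6,0.1,0],"twist":[0,0,0]},{"claw":-1,"delta_pos":[0,0,0.6],"twist":[0,0,0]},{"claw":-1,"delta_pos":[0,0,0.6],"twist":[0,0,0]},{"claw":-1,"delta_pos":[0,0,0.6],"twist":[0,0,0]},{"claw":-1,"delta_pos":[0,0,0.6],"twist":[0,0,0]},{"claw":-1,"delta_pos":[0,0,0.6],"twist":[0,0,0]},{"claw":-1,"delta_pos":[0,0,0.6],"twist":[0,0,0]}]'
python3 log.py
python3 - <<'E'
from h import *
t=vision.get_image("top")
crop(t,300,180,420,300,5,"pics/t6.png")
crop(vision.get_image("side"),290,155,430,275,5,"pics/s6.png")
E
```

```text
clock: 5.53
eef_pos: [0.5069, -0.4168, 0.1141]
ee_rot: [-2.849, -0.224, -1.181]
ft_force: [-0.9, 0.5, 0.0]
grip_width: 0.0855
5.5333 q [-0.945  0.744  1.723  1.282  0.712 -0.573] p [ 0.5069 -0.4168  0.1141] F [-0.9  0.5  0. ] 0.08548814333620947
y [ 0.152 -0.988  0.01 ] z [ 0.7    0.101 -0.707] tip [ 0.5577 -0.4095  0.0628]
tip lane [ 0.0188 -0.1766  0.0628]
```

View pics/s6.png

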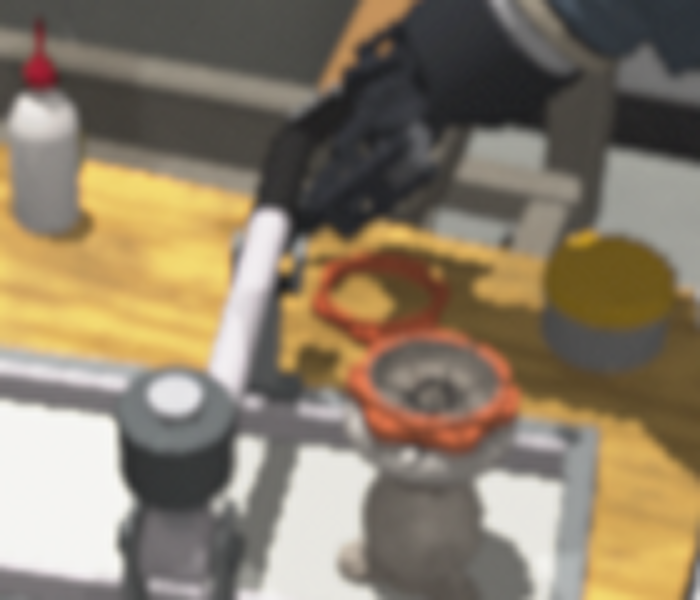

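View pics/t6.png

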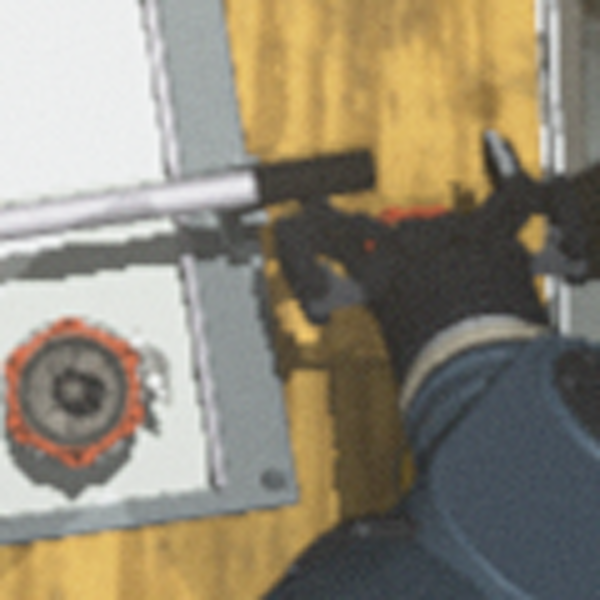

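```bash
python3 -m inch '[{"claw":-1,"delta_pos":[0,0,0.7],"twist":[0,0,0]},{"claw":-1,"delta_pos":[0,0.1,0.7],"twist":[0,0,0]},{"claw":-1,"delta_pos":[0,0.1,0.7],"twist":[0,0,0]},{"claw":-1,"delta_pos":[0,0.1,0.7],"twist":[0,0,0]},{"claw":-1,"delta_pos":[0,0.2,0.7],"twist":[0,0,0]},{"claw":-1,"delta_pos":[0,0.2,0.7],"twist":[0,0,0]},{"claw":-1,"delta_pos":[0,0.2,0.7],"twist":[0,0,0]},{"claw":-1,"delta_pos":[-0.1,0.3,0.7],"twist":[0,0,0]}]'
python3 log.py
python3 -m inch '[{"claw":-1,"delta_pos":[0,0.3,0.7],"twist":[0,0,0]},{"claw":-1,"delta_pos":[-0.1,0.3,0.7],"twist":[0,0,0]},{"claw":-1,"delta_pos":[0,0.3,0.7],"twist":[0,0,0]},{"claw":-1,"delta_pos":[-0.1,0.4,0.7],"twist":[0,0,0]},{"claw":-1,"delta_pos":[-0.1,0.4,0.7],"twist":[0,0,0]},{"claw":-1,"delta_pos":[0,0.4,0.7],"twist":[0,0,0]},{"claw":-1,"delta_pos":[-0.1,0.4,0.7],"twist":[0,0,0]}]'
python3 log.py
python3 - <<'E'
from h import *
t=vision.get_image("top")
crop(t,250,150,420,300,4,"pics/t7.png")
crop(vision.get_image("side"),270,105,430,255,4,"pics/s7.png")
E
```

```text
clock: 6.3
eef_pos: [0.5061, -0.4049, 0.1704]
ee_rot: [-2.849, -0.224, -1.181]
ft_force: [-0.7, -0.3, -0.7]
grip_width: 0.0856
6.3 q [-0.934  0.635  1.744  1.195  0.733 -0.445] p [ 0.5061 -0.4049  0.1704] F [-0.7 -0.3 -0.7] 0.08557225697689436
y [ 0.152 -0.988  0.01 ] z [ 0.7    0.1   -0.707] tip [ 0.5569 -0.3976  0.119 ]
tip lane [ 0.0197 -0.1647  0.119 ]
clock: 6.88
eef_pos: [0.502, -0.3793, 0.2191]
ee_rot: [-2.849, -0.224, -1.181]
ft_force: [-0.6, 0.4, -0.3]
grip_width: 0.0855
6.8833 q [-0.912  0.525  1.785  1.133  0.746 -0.342] p [ 0.502  -0.3793  0.2191] F [-0.6  0.4 -0.3] 0.0855272451544763
y [ 0.152 -0.988  0.009] z [ 0.7    0.101 -0.707] tip [ 0.5528 -0.3719  0.1677]
tip lane [ 0.0194 -0.1387  0.1677]
```

View pics/s7.png

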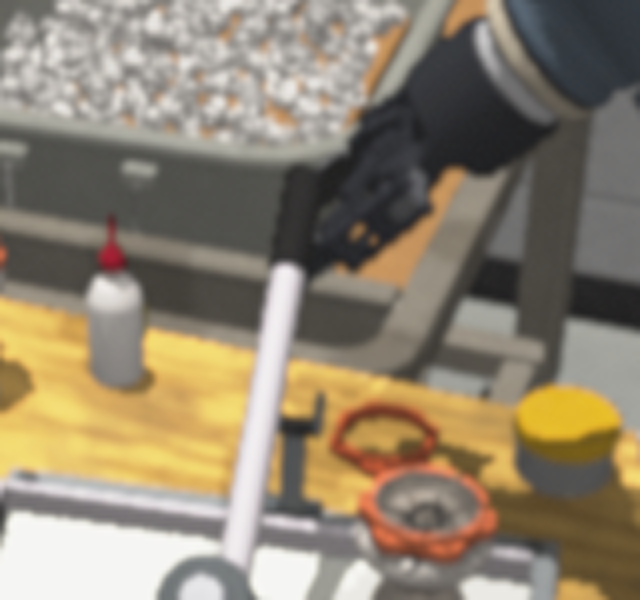

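View pics/t7.png

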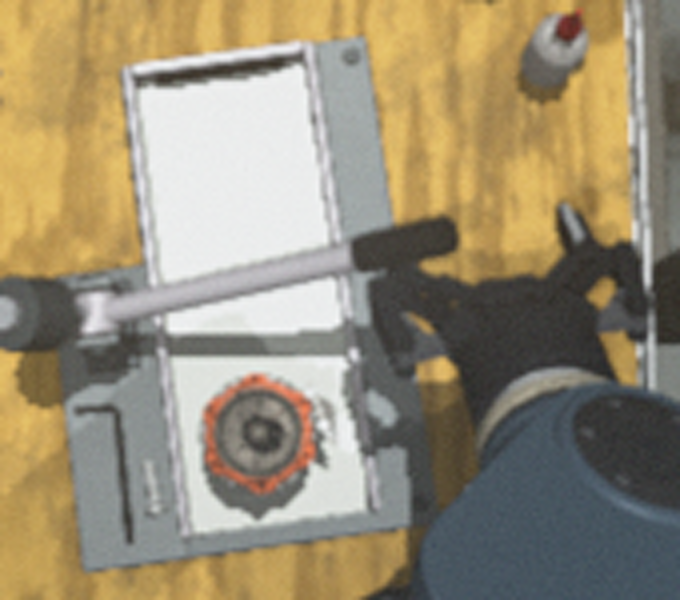

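```bash
python3 -m inch '[{"claw":-1,"delta_pos":[0,0.4,0.7],"twist":[0,0,0]},{"claw":-1,"delta_pos":[-0.1,0.5,0.7],"twist":[0,0,0]},{"claw":-1,"delta_pos":[-0.1,0.5,0.7],"twist":[0,0,0]},{"claw":-1,"delta_pos":[-0.1,0.5,0.7],"twist":[0,0,0]},{"claw":-1,"delta_pos":[-0.1,0.6,0.7],"twist":[0,0,0]},{"claw":-1,"delta_pos":[-0.1,0.6,0.7],"twist":[0,0,0]},{"claw":-1,"delta_pos":[-0.1,0.6,0.7],"twist":[0,0,0]},{"claw":-1,"delta_pos":[-0.1,0.6,0.7],"twist":[0,0,0]}]'
python3 log.py
python3 - <<'E'
from h import *
t=vision.get_image("top")
crop(t,220,150,420,300,4,"pics/t8.png")
crop(vision.get_image("side"),270,55,430,255,3,"pics/s8.png")
E
```

```text
clock: 7.65
eef_pos: [0.4949, -0.3362, 0.2752]
ee_rot: [-2.849, -0.224, -1.181]
ft_force: [-0.5, 0.8, 0.2]
grip_width: 0.0852
7.65 q [-0.871  0.383  1.844  1.065  0.756 -0.212] p [ 0.4949 -0.3362  0.2752] F [-0.5  0.8  0.2] 0.08520976828379599
y [ 0.152 -0.988  0.01 ] z [ 0.7    0.101 -0.707] tip [ 0.5457 -0.3289  0.2238]
tip lane [ 0.0185 -0.095   0.2238]
```

View pics/s8.png

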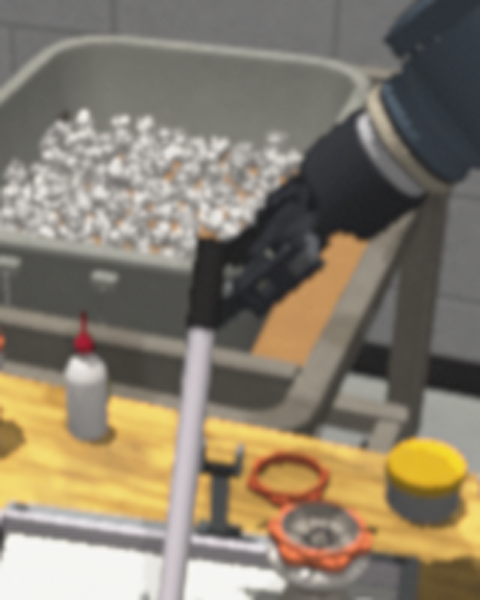

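View pics/t8.png

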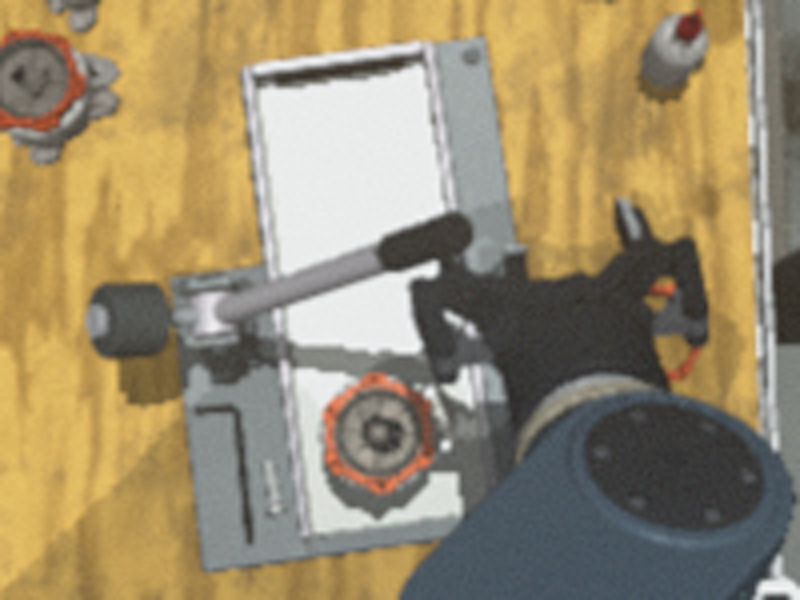

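```bash
python3 -m inch '[{"claw":-1,"delta_pos":[-0.1,0.5,0.4],"twist":[0,0,0]},{"claw":-1,"delta_pos":[-0.1,0.5,0.4],"twist":[0,0,0]},{"claw":-1,"delta_pos":[0,0,0],"twist":[0,0,0]},{"claw":-1,"delta_pos":[0,0,0],"twist":[0,0,0]},{"claw":-1,"delta_pos":[0,0,0],"twist":[0,0,0]},{"claw":-1,"delta_pos":[0,0,0],"twist":[0,0,0]},{"claw":-1,"delta_pos":[0,0,0],"twist":[0,0,0]},{"claw":-1,"delta_pos":[0,0,0],"twist":[0,0,0]}]'
python3 - <<'E'
from h import *
t=vision.get_image("top")
crop(t,220,150,420,300,4,"pics/t9.png")
E
```

```text
clock: 8.42
eef_pos: [0.493, -0.3269, 0.2822]
ee_rot: [-2.849, -0.224, -1.18]
ft_force: [-0.6, 0.0, 0.1]
grip_width: 0.0855
```

View pics/t9.png

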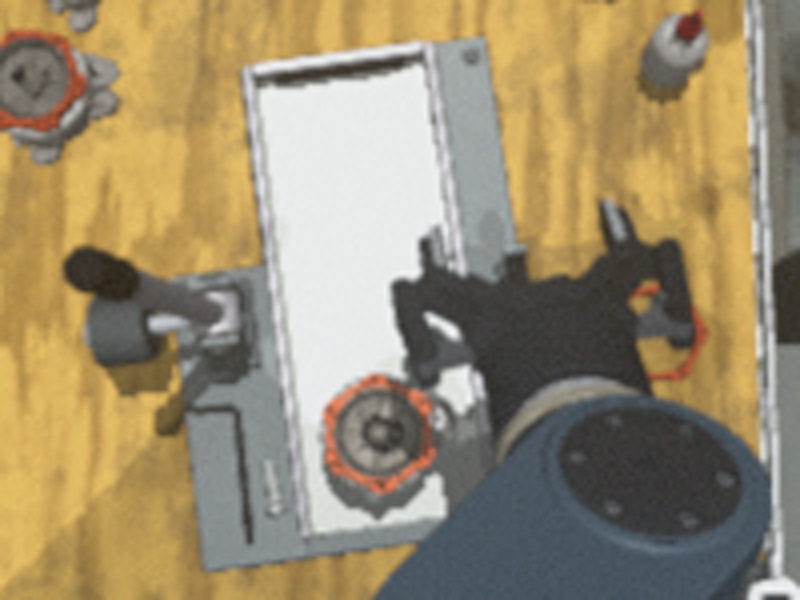

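The barrier has swung over and stays up, with its sleeve at (100,275) left of the hinge in this crop. Next I bring the gripper behind the valve.

```bash
python3 -m inch '[{"claw":0,"delta_pos":[-2.6,0.4,0.3],"twist":[-0.006,0.043,0]},{"claw":0,"delta_pos":[-2.6,0.8,0.3],"twist":[-0.006,0.043,0]},{"claw":0,"delta_pos":[-2.6,1.3,0],"twist":[-0.006,0.043,0]},{"claw":0,"delta_pos":[-2.6,1.3,0],"twist":[-0.006,0.043,0]},{"claw":0,"delta_pos":[-2.6,1.4,0],"twist":[-0.006,0.043,0]},{"claw":0,"delta_pos":[-2.6,1.4,0],"twist":[-0.006,0.043,0]},{"claw":0,"delta_pos":[0,0,0],"twist":[0,0,0]},{"claw":0,"delta_pos":[0,0,0],"twist":[0,0,0]}]'
python3 log.py
python3 - <<'E'
from h import *
t=vision.get_image("top")
crop(t,220,150,420,310,3.75,"pics/t10.png")
crop(vision.get_image("side"),240,105,450,325,2.7,"pics/s10.png")
E
```

```text
clock: 9.13
eef_pos: [0.3367, -0.2607, 0.2889]
ee_rot: [-2.993, -0.234, -0.805]
ft_force: [0.4, -0.6, -0.1]
grip_width: 0.0428
9.1333 q [-9.770e-01  6.500e-02  2.132e+00  6.670e-01  8.170e-01  2.000e-03] p [ 0.3367 -0.2607  0.2889] F [ 0.4 -0.6 -0.1] 0.042838225315979805
y [ 0.154 -0.988  0.007] z [ 0.496  0.071 -0.865] tip [ 0.3727 -0.2555  0.2261]
tip lane [-0.1423  0.0023  0.2261]
```

View pics/t10.png

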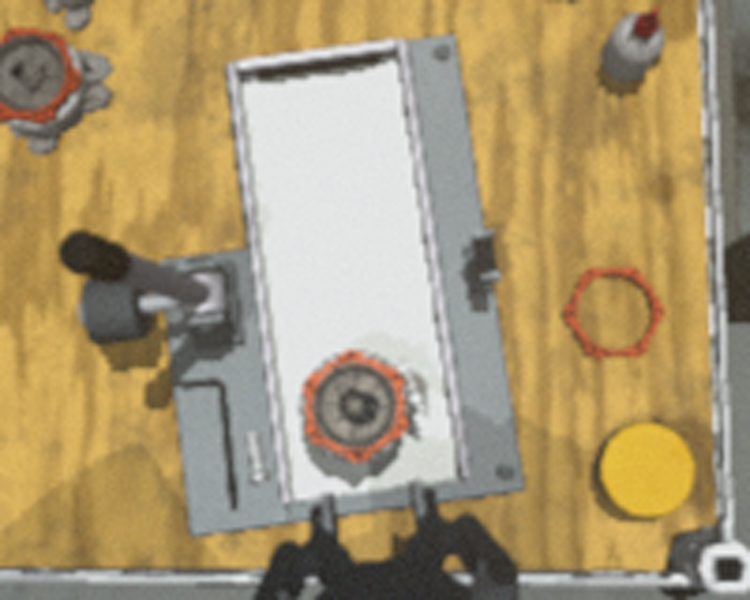

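View pics/s10.png

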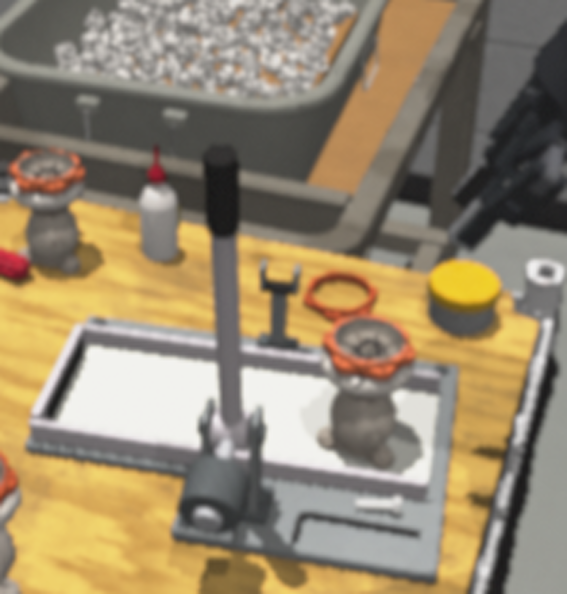

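```bash
python3 -m inch '[{"claw":0,"delta_pos":[-0.6,-0.1,-2.4],"twist":[0,0,0]},{"claw":0,"delta_pos":[0,0,-2.4],"twist":[0,0,0]},{"claw":0,"delta_pos":[0,0,-2.4],"twist":[0,0,0]},{"claw":0,"delta_pos":[0,0,-2.4],"twist":[0,0,0]},{"claw":0,"delta_pos":[0,0,-2.4],"twist":[0,0,0]},{"claw":0,"delta_pos":[0,0,-2.4],"twist":[0,0,0]},{"claw":0,"delta_pos":[0,0,-2.4],"twist":[0,0,0]},{"claw":0,"delta_pos":[0,0,0],"twist":[0,0,0]}]'
python3 log.py
python3 - <<'E'
from h import *
t=vision.get_image("top")
crop(t,250,200,350,300,6,"pics/t11.png")
crop(vision.get_image("side"),300,195,450,325,5,"pics/s11.png")
E
```

```text
clock: 9.9
eef_pos: [0.3306, -0.2611, 0.1168]
ee_rot: [-2.989, -0.232, -0.798]
ft_force: [0.4, 0.7, -0.2]
grip_width: 0.0426
9.9 q [-0.992  0.45   2.256  1.193  0.51  -0.664] p [ 0.3306 -0.2611  0.1168] F [ 0.4  0.7 -0.2] 0.042602369720704705
y [ 0.154 -0.988  0.001] z [ 0.492  0.076 -0.867] tip [ 0.3663 -0.2556  0.0539]
tip lane [-0.1485  0.0031  0.0539]
```

View pics/t11.png

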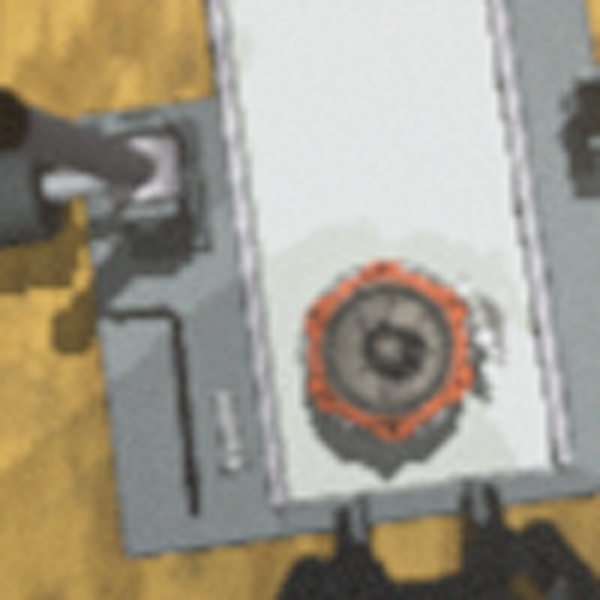

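View pics/s11.png

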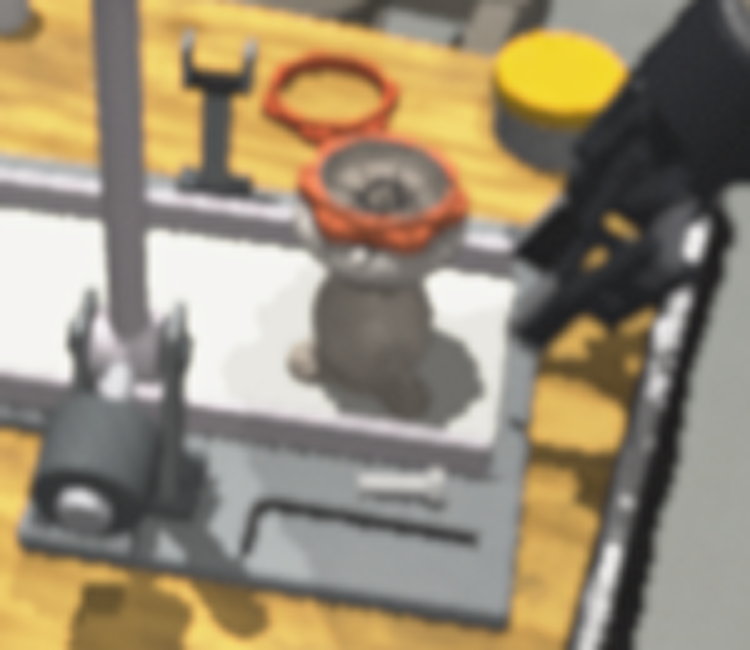

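```bash
python3 -m inch '[{"claw":0,"delta_pos":[0.3,0.05,-0.2],"twist":[0.005,-0.033,0]},{"claw":0,"delta_pos":[0.3,0.05,-0.2],"twist":[0.005,-0.033,0]},{"claw":0,"delta_pos":[0.3,0.05,-0.2],"twist":[0.005,-0.033,0]},{"claw":0,"delta_pos":[0.3,0.05,-0.2],"twist":[0.005,-0.033,0]},{"claw":0,"delta_pos":[0.3,0.05,-0.2],"twist":[0.005,-0.033,0]},{"claw":0,"delta_pos":[0.3,0.05,-0.2],"twist":[0.005,-0.033,0]}]'
python3 log.py
python3 - <<'E'
from h import *
t=vision.get_image("top")
crop(t,250,200,350,300,6,"pics/t12.png")
crop(vision.get_image("side"),300,195,450,325,5,"pics/s12.png")
E
```

```text
clock: 10.5
eef_pos: [0.3498, -0.2595, 0.11]
ee_rot: [-2.884, -0.227, -1.1]
ft_force: [-2.8, 0.2, 2.2]
grip_width: 0.0428
10.5 q [-1.025  0.528  2.273  1.563  0.659 -1.057] p [ 0.3498 -0.2595  0.11  ] F [-2.8  0.2  2.2] 0.04276830886537762
y [ 0.153 -0.988  0.009] z [ 0.659  0.096 -0.746] tip [ 0.3976 -0.2525  0.0558]
tip lane [-0.1172  0.0017  0.0558]
```

View pics/t12.png

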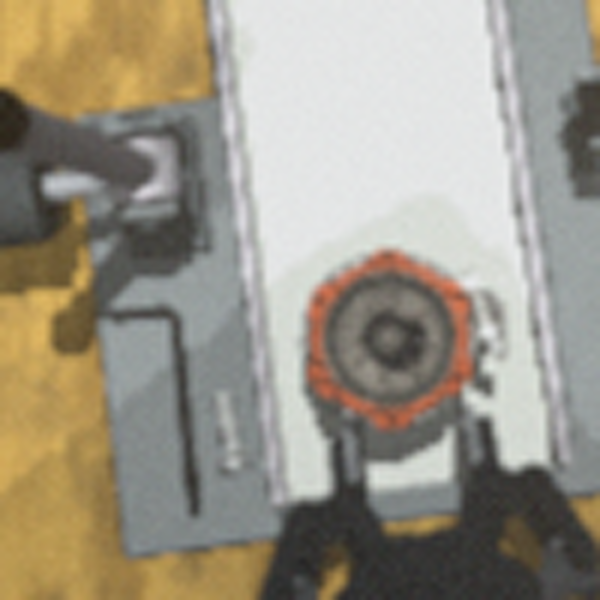

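View pics/s12.png

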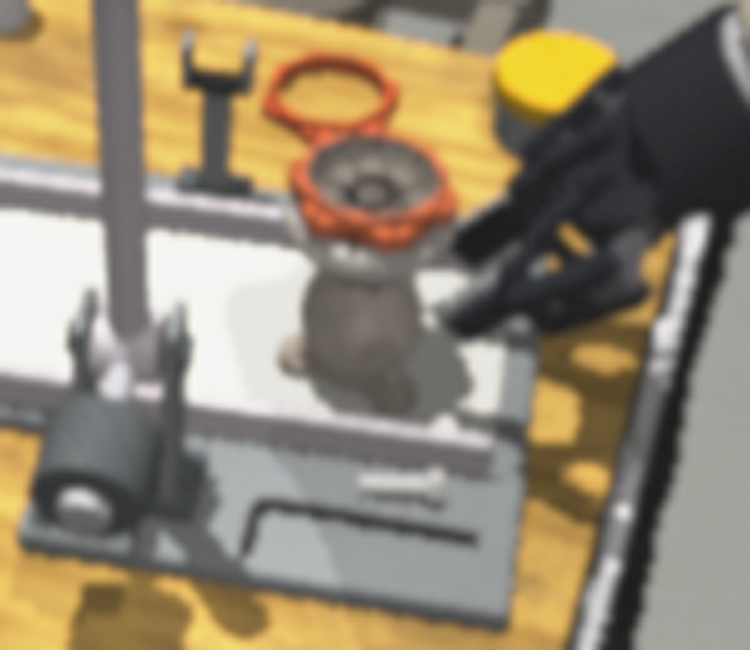

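```bash
python3 -m inch '[{"claw":0,"delta_pos":[0.5,0.07,-0.1],"twist":[0,0,0]},{"claw":0,"delta_pos":[0.5,0.07,-0.1],"twist":[0,0,0]},{"claw":0,"delta_pos":[0.5,0.07,-0.1],"twist":[0,0,0]},{"claw":0,"delta_pos":[0.5,0.07,-0.1],"twist":[0,0,0]},{"claw":0,"delta_pos":[0.5,0.07,-0.1],"twist":[0,0,0]},{"claw":0,"delta_pos":[0.5,0.07,-0.1],"twist":[0,0,0]},{"claw":0,"delta_pos":[0.5,0.07,0],"twist":[0,0,0]},{"claw":0,"delta_pos":[0.5,0.07,0],"twist":[0,0,0]}]'
python3 log.py
python3 - <<'E'
from h import *
t=vision.get_image("top")
crop(t,250,180,350,280,6,"pics/t13.png")
crop(vision.get_image("side"),290,195,440,325,5,"pics/s13.png")
E
```

```text
clock: 11.27
eef_pos: [0.3895, -0.2531, 0.1023]
ee_rot: [-2.884, -0.226, -1.094]
ft_force: [-2.1, -0.0, 1.7]
grip_width: 0.0425
11.2667 q [-0.924  0.564  2.22   1.632  0.622 -1.025] p [ 0.3895 -0.2531  0.1023] F [-2.1 -0.   1.7] 0.0424859006374576
y [ 0.153 -0.988  0.006] z [ 0.656  0.097 -0.749] tip [ 0.4371 -0.246   0.0479]
tip lane [-0.0771  0.0025  0.0479]
```

View pics/t13.png

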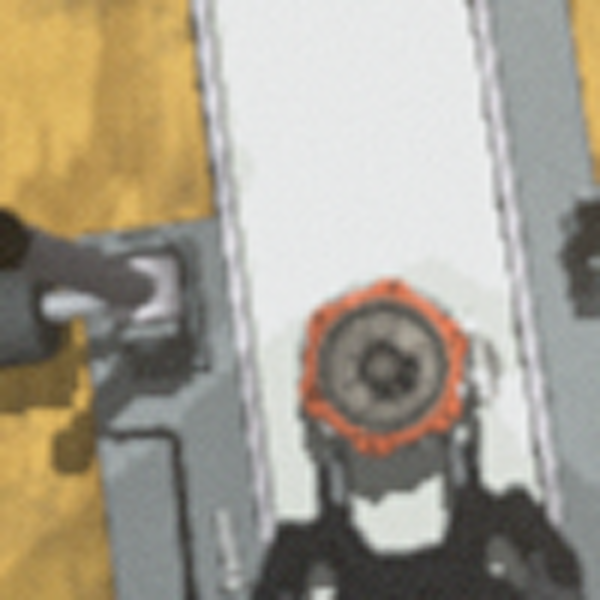

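View pics/s13.png

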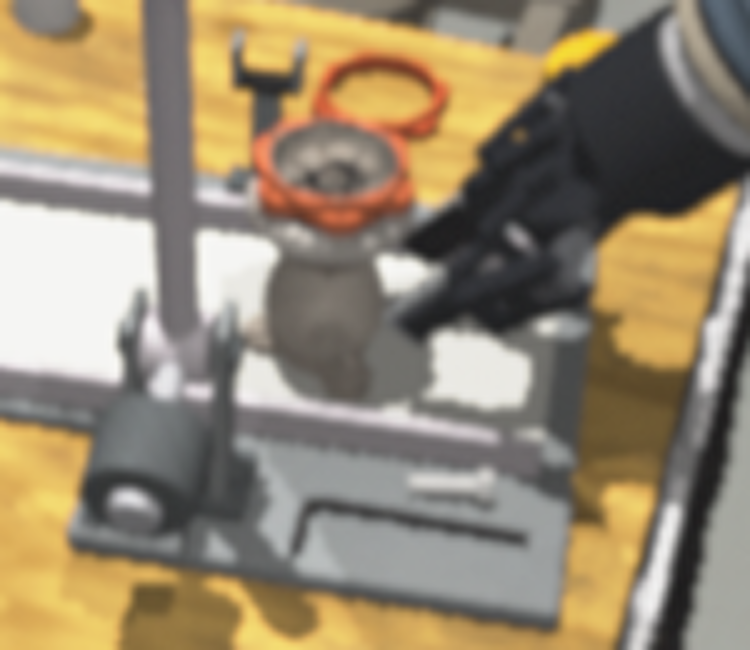

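```bash
cat > lane.py <<'E'
from h import *
import sys
p=np.load("gate.npy");c,n=np.cos(p[2]),np.sin(p[2])
def lane(name,uv,z):
    d=vision.get_image(name) if False else None
def tolane(w): e=w[:2]-p[:2];return np.round([c*e[0]+n*e[1],-n*e[0]+c*e[1]],4)
E
python3 -m inch '[{"claw":0,"delta_pos":[0.6,0.09,0],"twist":[0,0,0]},{"claw":0,"delta_pos":[0.6,0.09,0],"twist":[0,0,0]},{"claw":0,"delta_pos":[0.6,0.09,0],"twist":[0,0,0]},{"claw":0,"delta_pos":[0.6,0.09,0],"twist":[0,0,0]},{"claw":0,"delta_pos":[0.6,0.09,0],"twist":[0,0,0]},{"claw":0,"delta_pos":[0.6,0.09,0],"twist":[0,0,0]},{"claw":0,"delta_pos":[0.6,0.09,0],"twist":[0,0,0]},{"claw":0,"delta_pos":[0.6,0.09,0],"twist":[0,0,0]}]'
python3 log.py
python3 - <<'E'
from lane import *
t=vision.get_image("top")
print(tolane(unp(t,[(313.8,240.8)],.108)[0]))
crop(t,250,160,350,260,6,"pics/t14.png")
crop(vision.get_image("side"),260,175,420,305,5,"pics/s14.png")
E
```

```text
clock: 12.03
eef_pos: [0.4376, -0.2459, 0.1024]
ee_rot: [-2.884, -0.226, -1.094]
ft_force: [-2.0, -0.3, 0.3]
grip_width: 0.0427
12.0333 q [-0.818  0.587  2.147  1.663  0.579 -0.943] p [ 0.4376 -0.2459  0.1024] F [-2.  -0.3  0.3] 0.04269063233474137
y [ 0.153 -0.988  0.006] z [ 0.656  0.097 -0.749] tip [ 0.4852 -0.2389  0.048 ]
tip lane [-0.0285  0.0027  0.048 ]
[-0.0442 -0.0008]
```

View pics/t14.png

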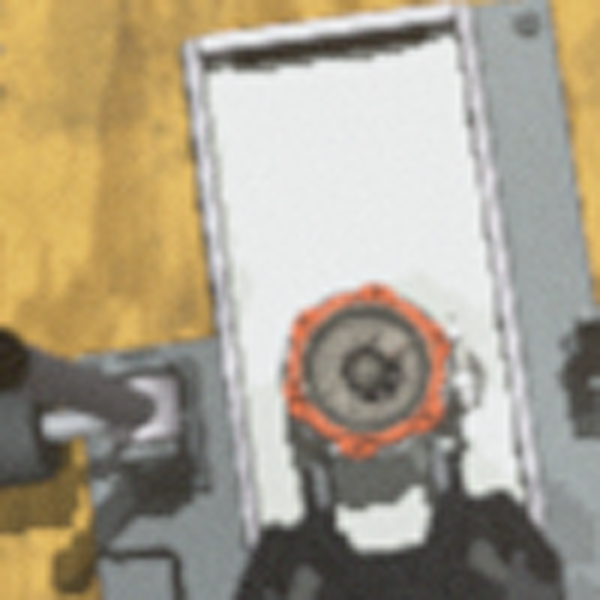

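View pics/s14.png

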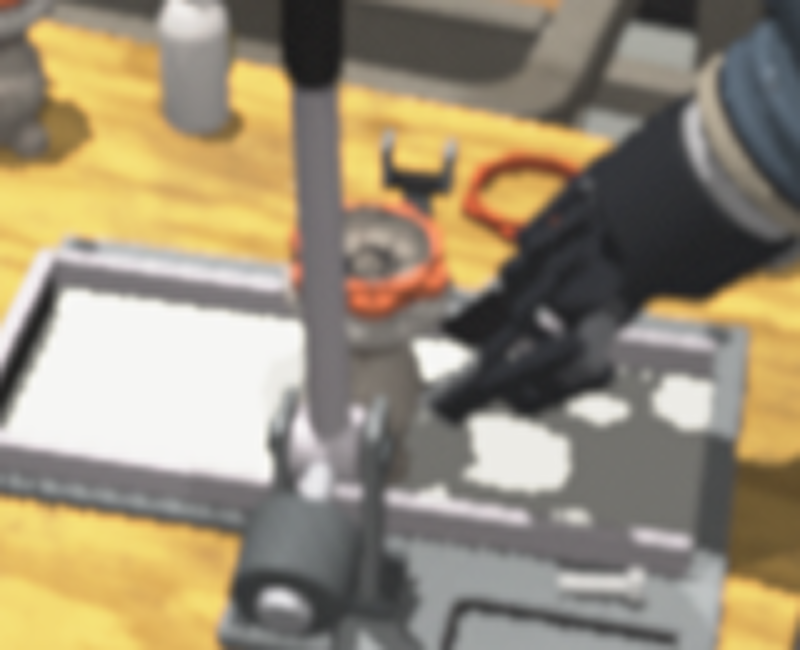

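```bash
python3 -m inch '[{"claw":0,"delta_pos":[0.6,0.09,0],"twist":[0,0,0]},{"claw":0,"delta_pos":[0.6,0.09,0],"twist":[0,0,0]},{"claw":0,"delta_pos":[0.6,0.09,0],"twist":[0,0,0]},{"claw":0,"delta_pos":[0.6,0.09,0],"twist":[0,0,0]},{"claw":0,"delta_pos":[0.6,0.09,0],"twist":[0,0,0]},{"claw":0,"delta_pos":[0.6,0.09,0],"twist":[0,0,0]},{"claw":0,"delta_pos":[0.6,0.09,0],"twist":[0,0,0]},{"claw":0,"delta_pos":[0.6,0.09,0],"twist":[0,0,0]}]'
python3 log.py
python3 - <<'E'
from lane import *
t=vision.get_image("top")
print(tolane(unp(t,[(311.2,221.7)],.108)[0]))
crop(t,250,160,350,260,6,"pics/t15.png")
crop(vision.get_image("side"),230,175,390,305,5,"pics/s15.png")
E
```

```text
clock: 12.8
eef_pos: [0.4856, -0.2387, 0.1024]
ee_rot: [-2.884, -0.226, -1.094]
ft_force: [-1.5, 0.0, 0.9]
grip_width: 0.0427
12.8 q [-0.727  0.616  2.065  1.666  0.536 -0.849] p [ 0.4856 -0.2387  0.1024] F [-1.5  0.   0.9] 0.04269494302882099
y [ 0.153 -0.988  0.006] z [ 0.656  0.097 -0.749] tip [ 0.5332 -0.2317  0.048 ]
tip lane [0.0201 0.0029 0.048 ]
[ 0.0034 -0.0009]
```

View pics/t15.png

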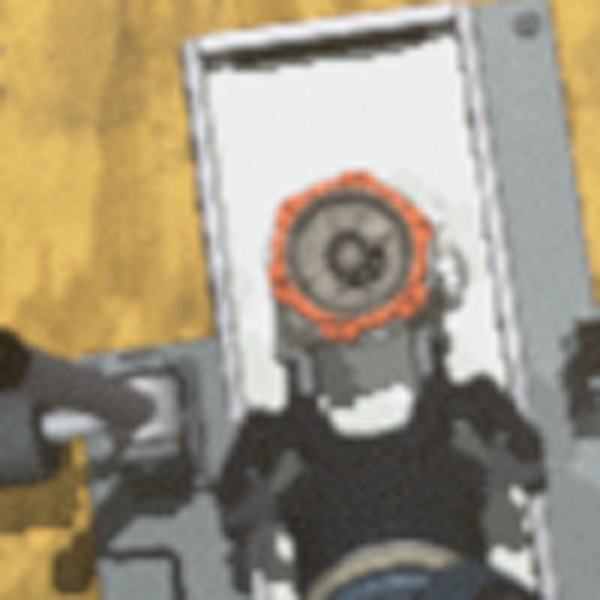

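View pics/s15.png

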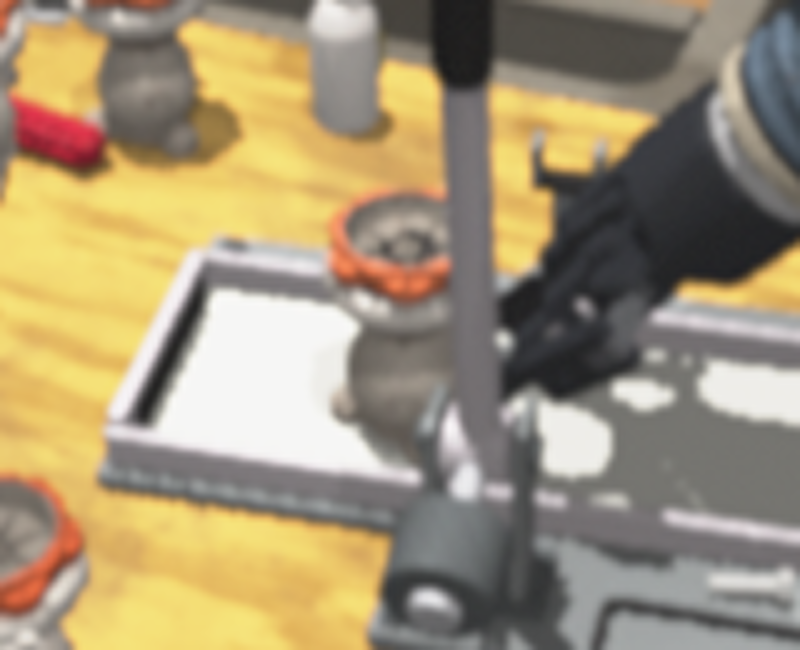

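```bash
python3 -m inch '[{"claw":0,"delta_pos":[0.6,0.09,0],"twist":[0,0,0]},{"claw":0,"delta_pos":[0.6,0.09,0],"twist":[0,0,0]},{"claw":0,"delta_pos":[0.6,0.08,0],"twist":[0,0,0]},{"claw":0,"delta_pos":[0.6,0.08,0],"twist":[0,0,0]},{"claw":0,"delta_pos":[0.6,0.08,0],"twist":[0,0,0]}]'
python3 log.py
python3 - <<'E'
from lane import *
t=vision.get_image("top")
print(tolane(unp(t,[(308.5,202.2)],.108)[0]))
crop(t,240,160,340,260,6,"pics/t16.png")
crop(vision.get_image("side"),230,125,390,305,3.3,"pics/s16.png")
E
```

```text
clock: 13.32
eef_pos: [0.5156, -0.2345, 0.1024]
ee_rot: [-2.884, -0.226, -1.094]
ft_force: [-1.9, -0.3, 0.3]
grip_width: 0.0429
13.3167 q [-0.677  0.636  2.009  1.653  0.509 -0.783] p [ 0.5156 -0.2345  0.1024] F [-1.9 -0.3  0.3] 0.04288889512939089
y [ 0.153 -0.988  0.006] z [ 0.656  0.097 -0.749] tip [ 0.5632 -0.2275  0.048 ]
tip lane [0.0503 0.0028 0.048 ]
[ 0.053  -0.0009]
```

View pics/t16.png

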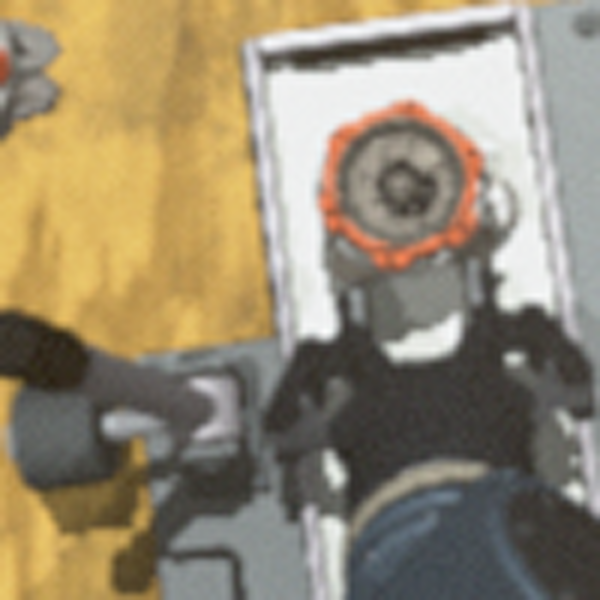

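View pics/s16.png

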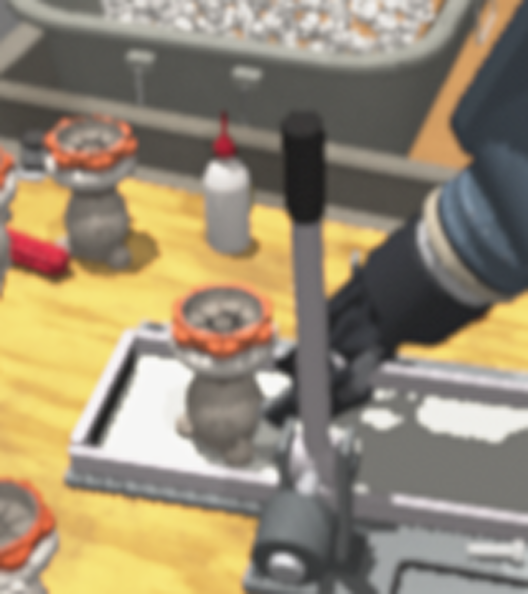

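```bash
python3 -m inch '[{"claw":0,"delta_pos":[0.5,0.07,0],"twist":[0,0,0]},{"claw":0,"delta_pos":[0.5,0.07,0],"twist":[0,0,0]},{"claw":0,"delta_pos":[0.5,0.07,0],"twist":[0,0,0]},{"claw":0,"delta_pos":[0.5,0.07,0],"twist":[0,0,0]},{"claw":0,"delta_pos":[0.5,0.07,0],"twist":[0,0,0]},{"claw":0,"delta_pos":[0.4,0.06,0],"twist":[0,0,0]},{"claw":0,"delta_pos":[0.3,0.04,0],"twist":[0,0,0]}]'
python3 log.py
python3 - <<'E'
from lane import *
t=vision.get_image("top")
print(tolane(unp(t,[(240+404/6,160+185/6)],.108)[0]))
crop(t,240,140,340,240,6,"pics/t17.png")
crop(vision.get_image("side"),230,155,370,295,4.2,"pics/s17.png")
E
```

```text
clock: 14.0
eef_pos: [0.5475, -0.23, 0.1023]
ee_rot: [-2.884, -0.226, -1.094]
ft_force: [-2.0, 0.8, -0.7]
grip_width: 0.0424
14.0 q [-0.628  0.66   1.946  1.626  0.483 -0.705] p [ 0.5475 -0.23    0.1023] F [-2.   0.8 -0.7] 0.04236593756999684
y [ 0.153 -0.988  0.006] z [ 0.656  0.097 -0.749] tip [ 0.5951 -0.223   0.048 ]
tip lane [0.0825 0.0027 0.048 ]
[ 0.0821 -0.0019]
```

View pics/t17.png

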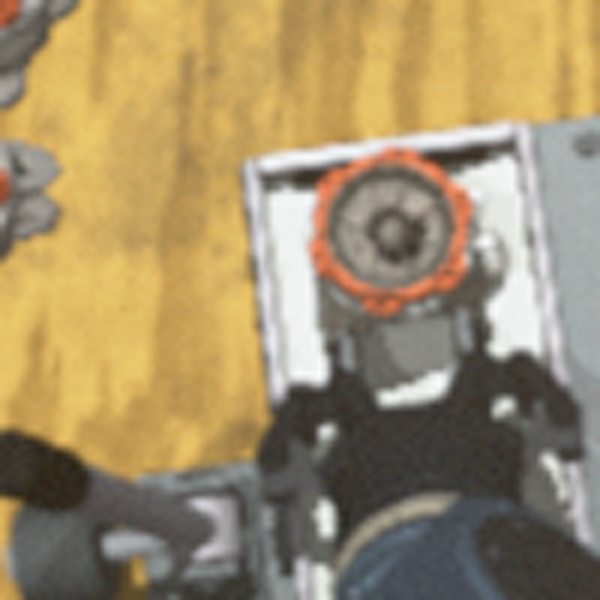

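View pics/s17.png

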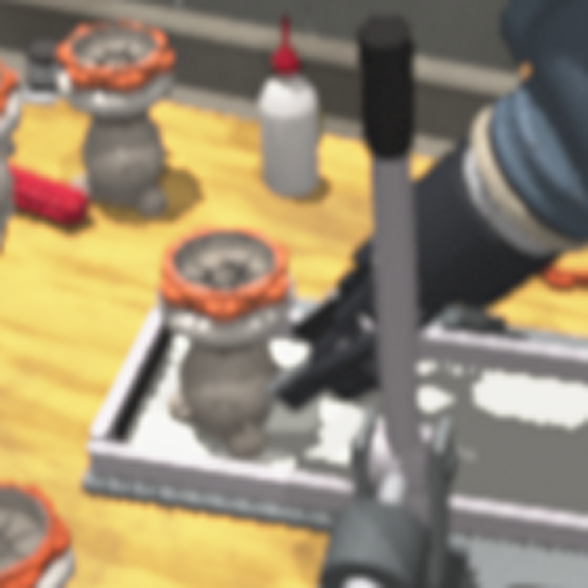

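```bash
python3 -m inch '[{"claw":0,"delta_pos":[0.3,0.04,0],"twist":[0,0,0]},{"claw":0,"delta_pos":[0.3,0.04,0],"twist":[0,0,0]},{"claw":0,"delta_pos":[0,0,0],"twist":[0,0,0]}]'
python3 log.py
python3 - <<'E'
from lane import *
t=vision.get_image("top")
print(tolane(unp(t,[(240+393/6,140+232/6)],.108)[0]))
crop(t,240,140,340,240,6,"pics/t18.png")
crop(vision.get_image("side"),240,195,330,285,6,"pics/s18.png")
E
```

```text
clock: 14.35
eef_pos: [0.5534, -0.2293, 0.1025]
ee_rot: [-2.884, -0.226, -1.095]
ft_force: [0.5, -0.4, -0.4]
grip_width: 0.0427
14.35 q [-0.62   0.665  1.934  1.62   0.479 -0.689] p [ 0.5534 -0.2293  0.1025] F [ 0.5 -0.4 -0.4] 0.042707195826200625
y [ 0.153 -0.988  0.007] z [ 0.656  0.097 -0.748] tip [ 0.6011 -0.2223  0.0481]
tip lane [0.0885 0.0025 0.0481]
[ 0.1138 -0.0016]
```

View pics/t18.png

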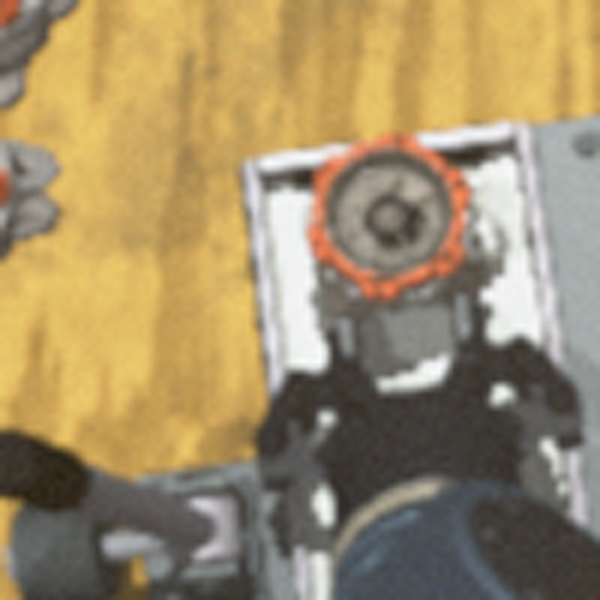

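View pics/s18.png

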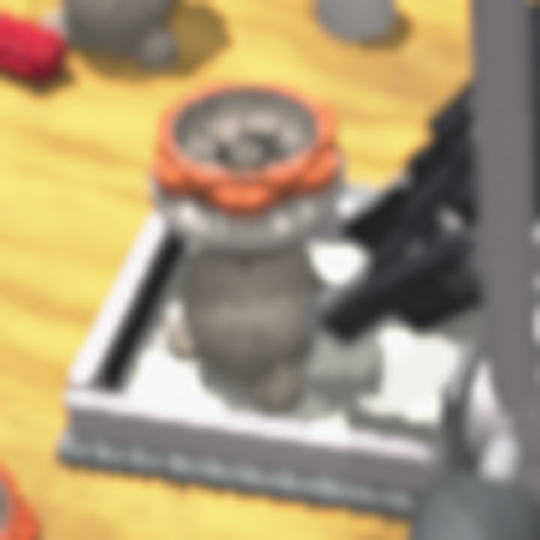

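```bash
python3 -m inch '[{"claw":0,"delta_pos":[-0.6,-0.09,0],"twist":[0,0,0]},{"claw":0,"delta_pos":[-1.2,-0.17,0],"twist":[0,0,0]},{"claw":0,"delta_pos":[-1.8,-0.26,0],"twist":[0,0,0]},{"claw":0,"delta_pos":[-2.0,-0.3,0.5],"twist":[0,0,0]},{"claw":0,"delta_pos":[-2.0,-0.3,1.5],"twist":[0,0,0]},{"claw":0,"delta_pos":[-2.0,-0.3,2],"twist":[0,0,0]},{"claw":0,"delta_pos":[-2.0,-0.3,2],"twist":[0,0,0]},{"claw":0,"delta_pos":[-2.0,-0.3,2],"twist":[0,0,0]}]'
python3 -m inch '[{"claw":0,"delta_pos":[-2.0,-0.5,2],"twist":[0,0,0]},{"claw":0,"delta_pos":[-2.0,-0.5,2],"twist":[0,0,0]},{"claw":0,"delta_pos":[-1,-0.5,2],"twist":[0,0,0]},{"claw":0,"delta_pos":[0,0,1.5],"twist":[0,0,0]},{"claw":0,"delta_pos":[0,0,0],"twist":[0,0,0]},{"claw":0,"delta_pos":[0,0,0],"twist":[0,0,0]},{"claw":0,"delta_pos":[0,0,0],"twist":[0,0,0]},{"claw":0,"delta_pos":[0,0,0],"twist":[0,0,0]}]'
python3 log.py
python3 - <<'E'
from lane import *
t=vision.get_image("top")
crop(t,220,130,420,300,4,"pics/t19.png")
crop(vision.get_image("side"),230,125,450,325,3,"pics/s19.png")
E
```

```text
clock: 15.12
eef_pos: [0.4155, -0.2494, 0.183]
ee_rot: [-2.884, -0.225, -1.093]
ft_force: [0.1, -0.2, -0.1]
grip_width: 0.0427
clock: 15.78
eef_pos: [0.3669, -0.264, 0.2564]
ee_rot: [-2.883, -0.225, -1.093]
ft_force: [-0.2, -0.9, -0.5]
grip_width: 0.0427
15.7833 q [-0.991  0.18   2.174  1.062  0.76  -0.372] p [ 0.3669 -0.264   0.2564] F [-0.2 -0.9 -0.5] 0.042679935115466
y [ 0.154 -0.988  0.005] z [ 0.655  0.098 -0.749] tip [ 0.4145 -0.2569  0.202 ]
tip lane [-0.1011 -0.005   0.202 ]
```

View pics/t19.png

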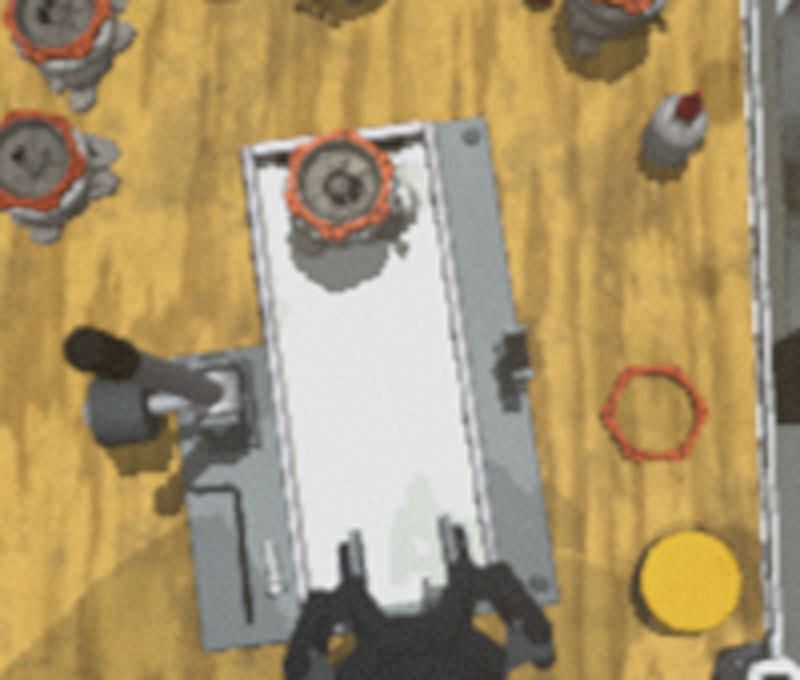

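View pics/s19.png

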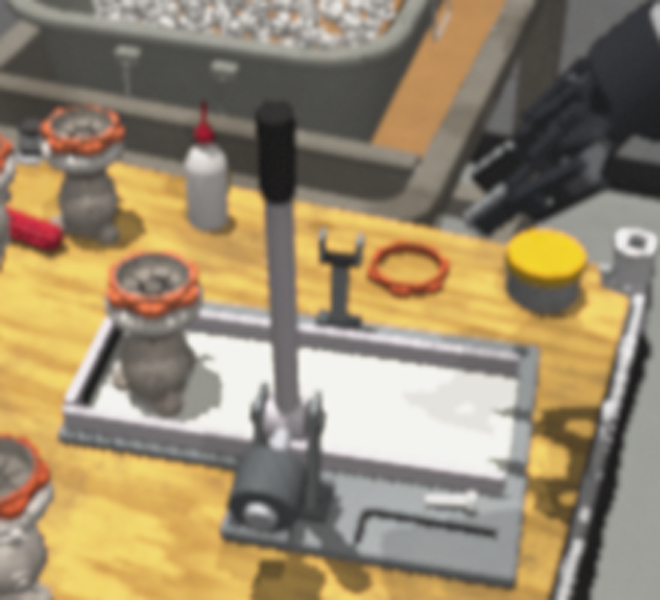

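Run:
```python
from lane import *
t=vision.get_image("top");f=lambda x,y:[(220+x/4,130+y/4)]
for n,uv,z,o in(("valve",(341,185),.108,""),("tub",(690,581),.042,(.388,-.447)),("ring",(655,413),.012,(.498,-.433)),("bottle",(690,105),.126,(.68,-.44)),("bolt",(272,568),.018,(.394,-.175))):
    w=unp(t,f(*uv),z)[0];print(n,w.round(3),tolane(w),o)
job.job_done()
```

```text
valve [ 0.633 -0.222  0.108] [ 0.1202 -0.0018] 
tub [ 0.387 -0.447  0.042] [-0.1554 -0.1895] (0.388, -0.447)
ring [ 0.498 -0.433  0.012] [-0.0432 -0.1909] (0.498, -0.433)
bottle [ 0.68  -0.44   0.126] [ 0.1359 -0.2247] (0.68, -0.44)
bolt [ 0.394 -0.175  0.018] [-0.1097  0.0787] (0.394, -0.175)
the job is handed in; nothing more can be done
```

I lifted the barrier with the left finger under its sleeve until it passed the balance point and swung over by itself. I then pushed the valve through the open gate with the half-open fingers, backed the robot clear and handed the job in at about 16 s.

**Barrier:** it was still raised in the last side and top pictures, with nothing touching it.

**Valve:** it stands upright between the rails. Its centre is 120 mm beyond the gate and 2 mm off the lane's middle, so its front is about 7 mm short of the end stop. It turned roughly 10° while being pushed. The measured push force stayed under about 4 N.

**Bystanders:** the tub, ring, bottle and bolt measure within about 1 mm of where they started. I checked the hex key only by eye, and it looks unmoved.

No check failed or disagreed. My fit of the gate's position was up to about 2 pixels off in the pictures, so the positions above are good to a few millimetres.

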